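Load a fresh kraft paper roll on the upright bench stand and shut its keeper arm

TASK

Take the wide (taller) roll of kraft paper out of the sloped stock rack and lower it, long core end up, onto the upright spindle of the roll stand until it sits fully home and flat on the disc; set it down gently, without letting it drop or ramming it. Then swing the stand's keeper arm over the roll until it is fully closed in its catch on the tear bar. Leave the narrow roll in the rack and the other things on the bench where they are.

Things in the scene. Friction and masses are not known exactly. Their poses are not given: they have to be found in the camera images.
- wide_roll: the roll to load: brown kraft paper, 100 mm in diameter, 90 mm tall, about 0.4 kg, on a stiff card core of 48 mm outside and 38 mm bore, flush at the bottom, standing out 35 mm at the top (125 mm in all). Origin: centre of the bottom face; z along its axis to the long core end. It starts in either bay of the rack, on the sloped floor against the lip: z leans 30 degrees to the rack's front
- narrow_roll: a second roll, to be left in the other bay: same look and diameters, but its paper is only 45 mm tall and its core 75 mm in all. Origin and z as the wide roll's, leaning likewise
- rack: plywood rack fixed to the bench, 258 mm wide (y), 130 mm deep, about 116 mm tall: floor sloping up 30 degrees to the back, 30 mm lip in front, 36 mm side walls, 30 mm divider between two bays (middles at y = -61 and +61 mm). Origin: middle of its front edge on the bench; +x to its back, so its front faces -x, roughly to the robot; z up
- stand: roll stand screwed to the bench: grey base 250 (x) by 130 (y) by 14 mm, a 98 mm disc on it, an upright steel spindle in the middle, 33 mm in diameter, 102 mm tall above the disc, its top 16 mm tapering to 18 mm. At x = -85 mm the flat tear bar with the catch on top (169 mm high), at x = +85 mm the keeper's round pivot post (172 mm high). Origin: on the spindle's axis at bench height; z up
- seat (a point): point on the spindle's axis on the upper face of the disc, 20 mm above the bench: where the centre of the roll's bottom face must come to rest. Axes as the stand's
- keeper (a joint): angle of the keeper arm, a level flat steel bar 20 by 5 mm on the pivot post, rad. 0: closed, across the roll's core, end in the catch (a stop); grows to 2.0 as it swings out to the stand's -y side; at q it points along (-cos q, -sin q) in the stand's axes. Starts 1.25 to 1.45. A stiff hinge (0.09 N m) holds it where left; no latch. Its pad passes 3 mm above the core of a roll fully home
- keeper_pivot (a point): point on the keeper arm's upright hinge axis, 154 mm above the bench, at mid-height of the bar; it turns with the arm: its -x points along the arm to the knob, z up
- keeper_knob (a point): middle of the upright black round knob at the keeper arm's free end, 188 mm from the hinge axis, 200 mm above the bench: 24 mm in diameter, straight from 13 mm below to 11 mm above this point, top 19 mm above it. The bar's upper face is 42 mm below this point, the catch's top 30 mm below
- glue: white plastic glue bottle standing beyond the work, 58 mm in diameter, 150 mm tall, to be left alone. Origin: centre of its underside
- tray: open cardboard tray 150 by 220 by 55 mm holding finished palm stars, to be left alone. Origin: centre of its underside
- brush: wooden-handled brush 190 mm long lying on the bench, to be left alone. Origin: on its underside
Things that resemble listed ones, but are neither listed nor needed, are in the scene too. Leave any green or turquoise look-alike of the wide_roll alone.

How it is judged:
On the way, in this order (a step that is already met when the one before it is completed fails the run):
1. the wide roll stands fully home on the spindle, long core end up (horizontal distance between wide_roll and seat below 0.006 m and z of wide_roll in the frame of seat below 0.004 m and angle between wide_roll's own z axis and vertical below 0.06 rad), for 0.2 s.
2. the keeper arm is closed in its catch (value of joint keeper below 0.05 rad), for 0.2 s.
At the end, for the whole second after the job is handed in: The wide roll stands at rest on the spindle with its bottom within 4 mm of the disc, centred within 6 mm and upright within 0.06 rad, long core end up; the keeper arm is within 0.05 rad of closed; the narrow roll is within 25 mm, and the glue, tray and brush within 30 mm, of where they started (all of step 1 and linear speed of wide_roll below 0.02 m/s and value of joint keeper below 0.05 rad and distance of narrow_roll from where it was at the start of the episode below 0.025 m and distance of each of glue, tray, brush from where it was at the start of the episode below 0.03 m); the robot touches nothing.
It fails at once if the roll is let drop down the spindle (falls faster than 0.4 m/s) (horizontal distance between wide_roll and seat below 0.02 m and z of wide_roll in the frame of seat below 0.11 m and linear speed of wide_roll above 0.4 m/s).
It fails at once if the roll is rammed onto the stand (over 80 N) (contact force between wide_roll and stand above 80 N).
It fails at once if the narrow roll is taken from its place (distance of narrow_roll from where it was at the start of the episode above 0.04 m).
It fails at once if the glue, tray or brush is knocked away (distance of any of glue, tray, brush from where it was at the start of the episode above 0.05 m).
It also fails if it takes over 70 s, if anything falls off the work surface, if the arm or the gripper's body presses on something with over 40 N, if the wrist force passes 120 N, or if a joint passes its speed limit or range.

ROBOT

A 7-joint arm with a two-finger parallel gripper is mounted at the origin on the work surface. World frame = base frame: x ahead of the robot, y to its left, z up, the work surface at z = 0. Lengths are in m, angles in rad, forces in N, time in s.
With the tool pointing down it reaches from about 0.4 to 0.875 m from the base axis. Payload 6.5 kg.
Tool frame: the origin (TCP) lies at the very end of the fingers, on their centre line; the grasp point (between the pads) lies 19 mm behind it; z points along the fingers, y is the direction in which the jaws open and shut (so a half turn about z gives the same grasp; the last joint's range is limited). The gripper opens to 88 mm and grips with 3 to 60 N. Pads are 18 mm wide; open, the fingers measure 123 mm over their backs; the gripper's body (75 mm by 187 mm) begins 45 mm behind the grasp point.
Start: joints at [1.255, 0.536, -0.004, 1.538, 0.003, 1.067, -0.071], TCP at [0.161, -0.63, 0.239] pointing down, gripper open.
Joint ranges: [-2.7, 2.7], [-0.37, 2.16], [-1.27, 1.26], [0.24, 2.4], [-1.31, 4.45], [0.19, 1.91], [-2.76, 2.76]. Speed limits (rad/s): [2.39, 2.39, 3.14, 3.14, 3.14, 3.14, 3.14].

INTERFACE

Orientations are given as a 3x3 rotation matrix whose columns are the frame's x, y, z axes.
In Python, from bench import arm gives the robot as it stands.
- The arm moves only by the shell command python3 -m creep 'ROWS' [FORCE]. ROWS is JSON, a list of rows, each a list of 3 entries, a list of its own where there are three numbers: the gripper's target within -1 to 1 (fully open at 1, half-way at 0, shut at -1), then the shift along the tool's x, y, z scaled (see below), then the turn about the tool's z scaled (see below). In form: [[gripper, [x, y, z], roll], ...]. A call has 1 to 8 rows; each row shifts and turns the pose as measured when the row begins, along the tool's axes as they then stand; what a row does not reach is not made up. The controller multiplies each number of a shift by 250 mm and each number of a turn by 0.12 rad. A row lasts 1/12 s, in which the tool goes at most 41.7 mm and 7.16 degrees, less where a joint would pass 70% of its speed; a pose out of reach is approached as far as the arm can. A call with a number of a shift or a turn outside -1 to 1 is refused whole. A call with a gripper value outside its range is refused whole. The fingers move at their own pace and stop on an object; FORCE is the grip in N (left out, the last holds). Time passes only in rows, so rows that do not move let the fingers close. It gives the time, the measured TCP pose, the force and the opening at its end, in the units of the state.
- arm.state(): the state, without advancing time (a new reading comes with each control period).
- arm.get_image(name): name is "side" or "top" or "wrist"; returns the picture (384x512x3 uint8, red, green, blue); there is no depth.
- arm.camera_model(name): a dict with "mtx" (3x3 intrinsics, pixels), "extrinsics" (4x4, takes a point from world to camera coordinates). Camera axes: x right, y down, z forward; pixel columns grow to the right and rows downward; lengths in m; the calibration is good to about 2 mm. The wrist camera is an equidistant fisheye: a pixel r from the principal point sees the ray r / f radians off the axis. A picture is of the moment at which its call begins: read the wrist's pose just before it. camera_model takes no time and is no camera call; for the wrist camera it gives the pose at the moment of the call.
- arm.hand_in(): hands the job in, once; it reports no verdict.
The state is a dict: "time_s": time; "joint_positions": joint angles; "dq": joint speeds; "joint_torque": joint torques, N m; "position": TCP position; "orientation": TCP orientation; "contact_force": force on the tool from outside, world axes, zero at the start; "moment": the same for the moment, N m; "opening": finger opening in m.
Only numpy, scipy, OpenCV 4.12 (cv2) and the standard library are available. Lean on these libraries where they do the work, as an engineer would, in place of code of your own. Each camera call takes 0.05 s, during which the arm holds its last target. There are 200 camera calls.

## Working session

There is one attempt and no reset: what is moved stays moved. The work goes in short steps, Python scripts to look and compute and a shell command to move; the robot and the scene stay as the last step left them, time stands still between calls to the robot, and variables do not carry over. Pictures are saved under pics/ and viewed, about 8 in all and at most 12, crops included, and the job is handed in when it is done.

```bash
mkdir -p pics
python3 - <<'E'
from bench import arm
import cv2,numpy as np
np.set_printoptions(precision=4,suppress=True)
for n in("top","side"):
    im=arm.get_image(n); cv2.imwrite(f"pics/{n}0.png",im[:,:,::-1])
    m=arm.camera_model(n); print(n,m["mtx"],np.array(m["extrinsics"]))
s=arm.state();print(s)
E
```

```text
top [[419.1684   0.     255.2848]
 [  0.     419.1684 191.9965]
 [  0.       0.       1.    ]] [[-0.0261 -0.9996  0.0139  0.0711]
 [-0.9974  0.0251 -0.068   0.5388]
 [ 0.0676 -0.0157 -0.9976  1.2431]
 [ 0.      0.      0.      1.    ]]
side [[473.246    0.     262.9619]
 [  0.     473.246  190.6423]
 [  0.       0.       1.    ]] [[-0.6668 -0.7453 -0.0015  0.4106]
 [-0.4311  0.3873 -0.815   0.3304]
 [ 0.6079 -0.5428 -0.5795  0.9675]
 [ 0.      0.      0.      1.    ]]
{'time_s': 0.1, 'joint_positions': array([ 1.2548,  0.5371, -0.0044,  1.5387,  0.0026,  1.0673, -0.0712]), 'dq': array([-0.001 , -0.001 ,  0.0003, -0.0021,  0.0005, -0.0013, -0.0011]), 'joint_torque': array([  0.0033, -57.2067,   0.994 , -25.2227,  -0.0562,   0.0136,
         0.0001]), 'position': array([ 0.1605, -0.6293,  0.2379]), 'orientation': array([[ 0.9689,  0.2473, -0.0005],
       [ 0.2473, -0.9689,  0.0015],
       [-0.0001, -0.0015, -1.    ]]), 'contact_force': array([-0.1003,  0.0639,  0.3339]), 'moment': array([ 0.0057, -0.0544,  0.0007]), 'opening': 0.08848671952497737}
```

View pics/top0.png

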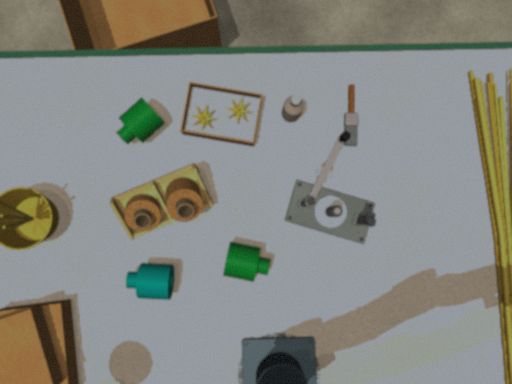

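View pics/side0.png

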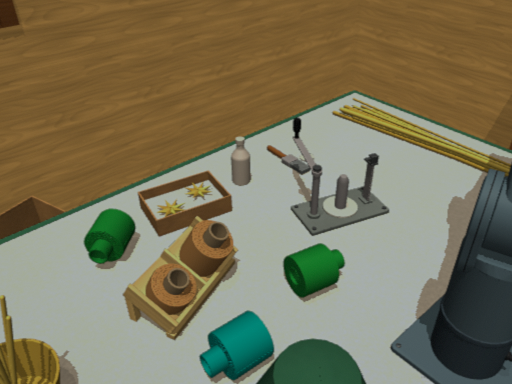

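The kraft rolls are in the rack: left one at top (143,212) / side (176,285), right one at (186,199) / (213,240). The green and turquoise look-alikes lie on the bench at top (140,120), (245,261), (151,281). I'll enlarge the rack and stand.

Run:
```python
import cv2,numpy as np
t=cv2.imread("pics/top0.png");s=cv2.imread("pics/side0.png")
def c(im,x,y,w,h): return cv2.resize(im[y:y+h,x:x+w],(400,300),interpolation=cv2.INTER_CUBIC)
cv2.imwrite("pics/crop1.png",np.vstack([np.hstack([c(t,104,156,116,87),c(s,118,210,140,105+20-20)]),np.hstack([c(t,272,120,180-20,120),c(s,270,110,160,120)])]))
```

```text
(no output)
```

View pics/crop1.png

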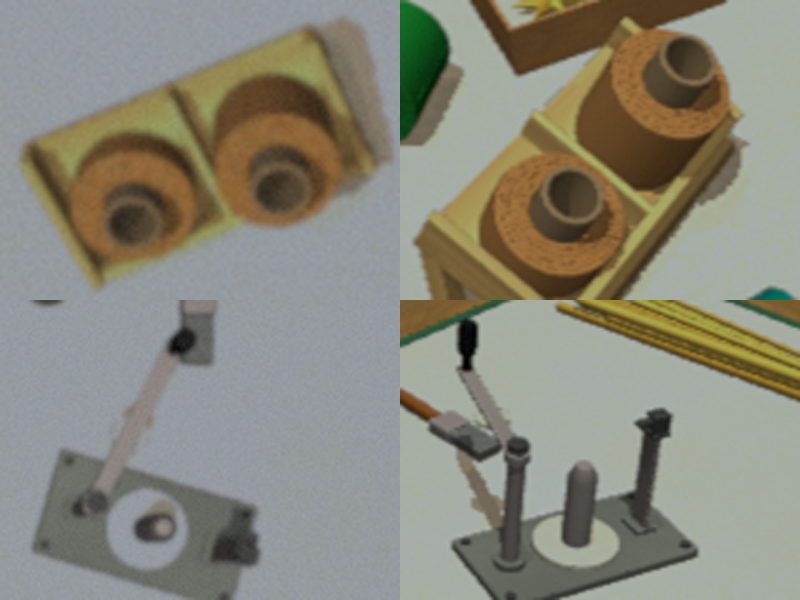

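The wide roll is in the right bay. Its body is clearly taller in the side crop, and its core rim is at about top (185,209) / side (218,231). The left-bay roll is the short one. Next I'll triangulate.

```bash
cat > h.py <<'E'
from bench import arm
import cv2,numpy as np
np.set_printoptions(precision=4,suppress=True)
M={n:arm.camera_model(n) for n in("top","side")}
def P(n): return np.array(M[n]["mtx"])@np.array(M[n]["extrinsics"])[:3]
def tri(a,b):
    X=cv2.triangulatePoints(P("top"),P("side"),np.float64(a).reshape(2,1),np.float64(b).reshape(2,1))[:,0];X=X[:3]/X[3]
    q=P("top")@np.r_[X,1];return X,np.linalg.norm(q[:2]/q[2]-a)
def plane(n,p,z):
    E=np.array(M[n]["extrinsics"]);c=-E[:3,:3].T@E[:3,3]
    d=E[:3,:3].T@np.linalg.inv(np.array(M[n]["mtx"]))@np.r_[p,1];return c+d*(z-c[2])/d[2]
E
python3 - <<'E'
from h import *
for k,a,b in [("wide rim",(185.2,209.4),(218.5,231)),("narrow rim",(142.6,218.9),(178.5,278.6)),("spindle top",(336.8,210.8),(342.8,174.8)),("disc",(331.2,211.2),(340,206)),("post",(310,199.2),(316.8,166)),("knob",(344.8,136),(296.8,118.8))]: print(k,*tri(a,b))
print("disc",plane("top",(331.2,211.2),.02),plane("side",(340,206),.02))
print("spindle",plane("top",(336.8,210.8),.122))
c=[plane("top",p,.014) for p in[(298,180),(374,202.5),(366,242),(286,219.5)]];print(np.array(c),np.mean(c,0))
r=[plane("top",p,z) for p,z in[((111.2,199.5),.116),((194.5,164.7),.116)]];print("rackback",r,np.linalg.norm(r[0]-r[1]))
t=cv2.imread("pics/top0.png");hsv=cv2.cvtColor(t,cv2.COLOR_BGR2HSV)
m=cv2.inRange(t,(200,200,200),(255,255,255))[190:235,310:355]
E
```

```text
wide rim [0.4884 0.2464 0.1554] 0.5335985788311998
narrow rim [0.4665 0.371  0.1103] 0.5415671089555592
spindle top [ 0.4758 -0.1629  0.1285] 0.09524835588848919
disc [ 0.4772 -0.1687  0.0196] 0.1575931620586845
post [ 0.5054 -0.0853  0.1754] 0.875302497244956
knob [ 0.664  -0.1717  0.2215] 0.028229807738349256
disc [ 0.4768 -0.1689  0.02  ] [ 0.4771 -0.168   0.02  ]
spindle [ 0.4757 -0.1645  0.122 ]
[[ 0.5738 -0.073   0.014 ]
 [ 0.4998 -0.3009  0.014 ]
 [ 0.3818 -0.2713  0.014 ]
 [ 0.4555 -0.0329  0.014 ]] [ 0.4777 -0.1695  0.014 ]
rackback [array([0.523 , 0.4565, 0.116 ]), array([0.6141, 0.2258, 0.116 ])] 0.24800914272219501
```

```bash
cat >> h.py <<'E'
def go(x,y,z,yaw=None):
    s=arm.state();R=np.array(s["orientation"]);d=R.T@(np.array([x,y,z])-s["position"])
    print("t",s["time_s"],"pos",np.array(s["position"]),"F",np.array(s["contact_force"]),"open",s["opening"],"yaw",np.degrees(np.arctan2(R[1,0],R[0,0])),"tilt",np.degrees(np.arccos(-R[2,2])))
    u=d/.25;n=np.linalg.norm(d)/.04;print("units",u,"rows",n,"per row",u/max(1,np.ceil(n)))
    if yaw is not None: print("roll units",-(np.radians(yaw)-np.arctan2(R[1,0],R[0,0]))/.12)
E
python3 -m creep '[[1,[0.14,-0.08,0],0],[1,[0.14,-0.08,0],0],[1,[0.14,-0.08,0],0],[1,[0.14,-0.08,0],0],[1,[0.14,-0.08,0],0],[1,[0.14,-0.08,0],0],[1,[0.14,-0.08,0],-0.5],[1,[0.14,-0.08,0],-0.5]]' 40
python3 -c "
from h import *
go(.4925,.2482,.24,21.5)"
```

```text
time_s: 0.77
position: [0.3878, -0.4032, 0.2331]
orientation: [[0.939, 0.344, -0.01], [0.344, -0.939, 0.001], [-0.009, -0.004, -1.0]]
contact_force: [0.9, -0.1, -0.6]
opening: 0.0882
t 0.7667 pos [ 0.3878 -0.4032  0.2331] F [ 0.9347 -0.0909 -0.6349] open 0.08820267195009292 yaw 20.134410540645042 tilt 0.5465211833576262
units [ 1.2896 -2.3023 -0.0304] rows 16.49409559995444 per row [ 0.0759 -0.1354 -0.0018]
roll units -0.19861693580227788
```

```bash
python3 -m creep '[[1,[0.08,-0.14,-0.005],-0.2],[1,[0.08,-0.14,-0.005],0],[1,[0.08,-0.14,0],0],[1,[0.08,-0.14,0],0],[1,[0.08,-0.14,0],0],[1,[0.08,-0.14,0],0],[1,[0.08,-0.14,0],0],[1,[0.08,-0.14,0],0]]'
python3 -m creep '[[1,[0.08,-0.14,0],0],[1,[0.08,-0.14,0],0],[1,[0.08,-0.14,0],0],[1,[0.08,-0.14,0],0],[1,[0.08,-0.14,0],0],[1,[0.08,-0.14,0],0]]'
python3 -c "
from h import *
go(.4935,.2484,.24,21.5)"
```

```text
time_s: 1.43
position: [0.4358, -0.0736, 0.234]
orientation: [[0.927, 0.375, -0.008], [0.375, -0.927, 0.0], [-0.007, -0.003, -1.0]]
contact_force: [1.7, -0.5, 0.1]
opening: 0.0883
time_s: 1.93
position: [0.4659, 0.1746, 0.2335]
orientation: [[0.928, 0.373, -0.008], [0.373, -0.928, -0.001], [-0.008, -0.002, -1.0]]
contact_force: [1.2, -0.2, -0.3]
opening: 0.0881
t 1.9333 pos [0.4659 0.1746 0.2335] F [ 1.1872 -0.1905 -0.3463] open 0.08812317071777896 yaw 21.902118279137152 tilt 0.48827974025232274
units [ 0.2124 -0.2328 -0.0273] rows 1.9772290880168117 per row [ 0.1062 -0.1164 -0.0137]
roll units 0.05848573294497441
```

```bash
python3 -m creep '[[1,[0.1,-0.11,-0.01],0],[1,[0.09,-0.1,0],0],[1,[0.02,-0.02,0],0],[1,[0,0,0],0]]'
python3 - <<'E'
from h import *
go(.4935,.2484,.127,21.5)
m=arm.camera_model("wrist")
im=arm.get_image("wrist");cv2.imwrite("pics/w1.png",im[:,:,::-1]);print(m)
s=arm.get_image("side");cv2.imwrite("pics/s1.png",s[:,:,::-1])
cv2.imwrite("pics/v1.png",np.hstack([cv2.resize(im[:,:,::-1],(400,300)),cv2.resize(s[150:330,100:340,::-1],(400,300))]))
E
```

```text
time_s: 2.27
position: [0.4909, 0.2614, 0.2349]
orientation: [[0.923, 0.384, -0.01], [0.384, -0.923, 0.003], [-0.008, -0.007, -1.0]]
contact_force: [-0.7, -0.6, 0.3]
opening: 0.0881
t 2.2667 pos [0.4909 0.2614 0.2349] F [-0.6683 -0.5845  0.2972] open 0.08806131169008839 yaw 22.601687182272 tilt 0.6300719935539353
units [-0.0069  0.0553  0.4311] rows 2.716825111538105 per row [-0.0023  0.0184  0.1437]
roll units 0.1602339054805437
{'mtx': array([[297.3186,   0.    , 256.8346],
       [  0.    , 297.3186, 195.5074],
       [  0.    ,   0.    ,   1.    ]]), 'extrinsics': array([[ 0.384 , -0.9233, -0.0078,  0.0556],
       [-0.8784, -0.3679,  0.305 ,  0.4854],
       [-0.2844, -0.1103, -0.9523,  0.5547],
       [ 0.    ,  0.    ,  0.    ,  1.    ]])}
```

View pics/v1.png

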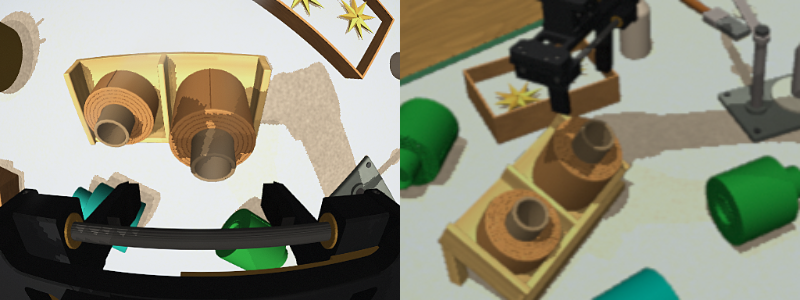

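The wrist view shows the wide roll ahead with its core rim at full-frame (272,211). The side view shows the fingers above the rack. I'll check the rim position by ray.

Run:
```python
from h import *
m=arm.camera_model("wrist");E=np.array(m["extrinsics"]);K=np.array(m["mtx"])
def wplane(p,z):
    d=(np.array(p)-K[:2,2])/K[0,0];r=np.linalg.norm(d);v=E[:3,:3].T@np.r_[d/r*np.sin(r),np.cos(r)];c=-E[:3,:3].T@E[:3,3];return c+v*(z-c[2])/v[2]
for p in[(272.6,211),(304,200),(242,200)]: print(wplane(p,.1554))
```

```text
[0.4879 0.2456 0.1554]
[0.5063 0.2259 0.1554]
[0.4872 0.2719 0.1554]
```

The ray gives (0.488, 0.246), which agrees with the triangulation. Moving down to the grasp.

```bash
python3 -m creep '[[1,[-0.005,0.04,0],0.15],[1,[0,0.015,0],0],[1,[0,0,0.1],0],[1,[0,0,0.1],0]]'
python3 -c "
from h import *
go(.4935,.2484,.127,21.5)"
```

```text
time_s: 2.7
position: [0.498, 0.2374, 0.188]
orientation: [[0.935, 0.355, -0.002], [0.355, -0.935, 0.001], [-0.002, -0.002, -1.0]]
contact_force: [0.5, 0.7, -0.3]
opening: 0.0884
t 2.7 pos [0.498  0.2374 0.188 ] F [ 0.5316  0.7419 -0.3458] open 0.0884109957876405 yaw 20.769335869334647 tilt 0.15155045490024244
units [-0.0008 -0.0472  0.2441] rows 1.5539219907829824 per row [-0.0004 -0.0236  0.1221]
roll units -0.10627079005277087
```

```bash
python3 -m creep '[[1,[0,-0.035,0],-0.08],[1,[0,0,0.08],0],[1,[0,0,0.06],0],[1,[0,0,0.02],0],[1,[0,0,0],0]]'
python3 -c "
from h import *
go(.4935,.2484,.127,21.5)"
```

```text
time_s: 3.12
position: [0.4943, 0.2369, 0.1465]
orientation: [[0.935, 0.354, -0.006], [0.354, -0.935, -0.005], [-0.007, 0.003, -1.0]]
contact_force: [0.1, 0.0, 0.3]
opening: 0.0879
t 3.1167 pos [0.4943 0.2369 0.1465] F [0.0921 0.0107 0.2634] open 0.08791230178935043 yaw 20.755368121274504 tilt 0.4544786722933135
units [ 0.014  -0.0442  0.0778] rows 0.5661074846750145 per row [ 0.014  -0.0442  0.0778]
roll units -0.10830231665892541
```

```bash
python3 -m creep '[[1,[0.01,-0.04,0],-0.1],[1,[0.005,-0.02,0.04],-0.05],[1,[0,0,0.04],0],[1,[0,0,0],0]]'
python3 -c "
from h import *
go(.4935,.2484,.127,21.5)"
```

```text
time_s: 3.45
position: [0.4949, 0.2543, 0.1295]
orientation: [[0.928, 0.372, 0.001], [0.372, -0.928, -0.003], [-0.0, 0.003, -1.0]]
contact_force: [0.5, -0.9, 2.8]
opening: 0.0877
t 3.45 pos [0.4949 0.2543 0.1295] F [ 0.4671 -0.8901  2.7965] open 0.08774637992483943 yaw 21.809956595175258 tilt 0.16839362169423935
units [-0.014   0.0198  0.0102] rows 0.16419439706688468 per row [-0.014   0.0198  0.0102]
roll units 0.045081359367328086
```

```bash
python3 -m creep '[[1,[-0.01,0.015,0],0],[-1,[0,0.005,0],0],[-1,[0,0,0],0],[-1,[0,0,0],0],[-1,[0,0,0],0],[-1,[0,0,0],0]]' 40
python3 -c "
from h import *
go(.4935,.2484,.127,21.5)"
```

```text
time_s: 3.95
position: [0.4941, 0.2482, 0.1295]
orientation: [[0.928, 0.372, 0.0], [0.372, -0.928, -0.003], [-0.001, 0.003, -1.0]]
contact_force: [-0.4, 0.2, 0.3]
opening: 0.0569
t 3.95 pos [0.4941 0.2482 0.1295] F [-0.4483  0.1795  0.2519] open 0.05690780591270666 yaw 21.819070072731026 tilt 0.16228779057231427
units [-0.002  -0.0015  0.0099] rows 0.0640530659185998 per row [-0.002  -0.0015  0.0099]
roll units 0.04640686094778459
```

Centred; fingers are still closing. Let them close, then lift.

```bash
python3 -m creep '[[-1,[0,0,0],0],[-1,[0,0,0],0],[-1,[0,0,0],0],[-1,[0,0,0],0]]' 40
python3 -m creep '[[-1,[0,0,-0.03],0],[-1,[0,0,-0.05],0],[-1,[0,0,-0.08],0],[-1,[0,0,-0.1],0],[-1,[0,0,-0.1],0],[-1,[0,0,-0.05],0],[-1,[0,0,0],0]]'
python3 - <<'E'
from h import *
go(.53,.04,.25,21.5)
s=arm.get_image("side");t=arm.get_image("top")
cv2.imwrite("pics/v2.png",np.hstack([cv2.resize(s[130:310,120:360,::-1],(400,300)),cv2.resize(t[100:280,100:340,::-1],(400,300))]))
E
```

```text
time_s: 4.28
position: [0.4932, 0.2483, 0.1291]
orientation: [[0.928, 0.372, -0.001], [0.372, -0.928, -0.003], [-0.002, 0.002, -1.0]]
contact_force: [-0.0, 0.3, -0.1]
opening: 0.0478
time_s: 4.87
position: [0.491, 0.2467, 0.2381]
orientation: [[0.928, 0.372, -0.008], [0.372, -0.928, -0.007], [-0.01, 0.003, -1.0]]
contact_force: [1.5, 0.4, -3.2]
opening: 0.0476
t 4.8667 pos [0.491  0.2467 0.2381] F [ 1.4973  0.4117 -3.1995] open 0.04756977008268009 yaw 21.85599272808929 tilt 0.5806431357901509
units [-0.1634  0.8258 -0.0432] rows 5.268299566918316 per row [-0.0272  0.1376 -0.0072]
roll units 0.05177704348595843
```

View pics/v2.png

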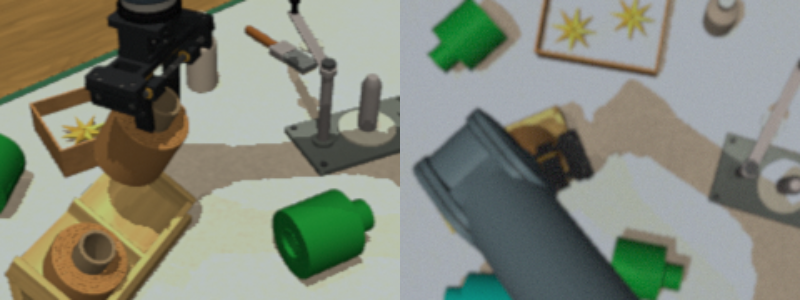

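Roll is held by the core, still leaning. Carry it to the free bench spot between rack and stand, to set it upright there.

```bash
python3 -m creep '[[-1,[-0.02,0.06,-0.02],0],[-1,[-0.03,0.1,-0.02],0],[-1,[-0.03,0.12,-0.01],0],[-1,[-0.03,0.12,0],0],[-1,[-0.03,0.12,0],0],[-1,[-0.03,0.1,0],0],[-1,[-0.03,0.05,0],0],[-1,[0,0,0],0]]'
python3 - <<'E'
from h import *
go(.50,.06,.13,21.5)
E
```

```text
time_s: 5.63
position: [0.4991, 0.0641, 0.2394]
orientation: [[0.925, 0.378, -0.03], [0.378, -0.926, -0.012], [-0.032, -0.0, -0.999]]
contact_force: [-0.2, -0.1, -4.2]
opening: 0.0476
t 5.6333 pos [0.4991 0.0641 0.2394] F [-0.1896 -0.0837 -4.2009] open 0.04760106642442803 yaw 22.21326044361049 tilt 1.8162927746950979
units [0.011  0.0167 0.4374] rows 2.7368849951227845 per row [0.0037 0.0056 0.1458]
roll units 0.10373952637698636
```

```bash
python3 -m creep '[[-1,[0.005,0.01,0.1],0],[-1,[0,0,0.12],0],[-1,[0,0,0.1],0],[-1,[0,0,0.06],0],[-1,[0,0,0.03],0],[-1,[0,0,0],0]]'
python3 - <<'E'
from h import *
go(.50,.06,.1,21.5)
s=arm.get_image("side");
cv2.imwrite("pics/v3.png",cv2.resize(s[150:300,180:380,::-1],(600,450)))
E
```

```text
time_s: 6.13
position: [0.4953, 0.0631, 0.1291]
orientation: [[0.925, 0.378, -0.035], [0.378, -0.926, -0.01], [-0.037, -0.004, -0.999]]
contact_force: [-0.7, -0.2, -3.4]
opening: 0.0478
t 6.1333 pos [0.4953 0.0631 0.1291] F [-0.7426 -0.1718 -3.3508] open 0.047846343378450666 yaw 22.19935785587828 tilt 2.1041102917001924
units [0.0171 0.0189 0.1158] rows 0.7411181112524757 per row [0.0171 0.0189 0.1158]
roll units 0.10171747695636585
```

View pics/v3.png

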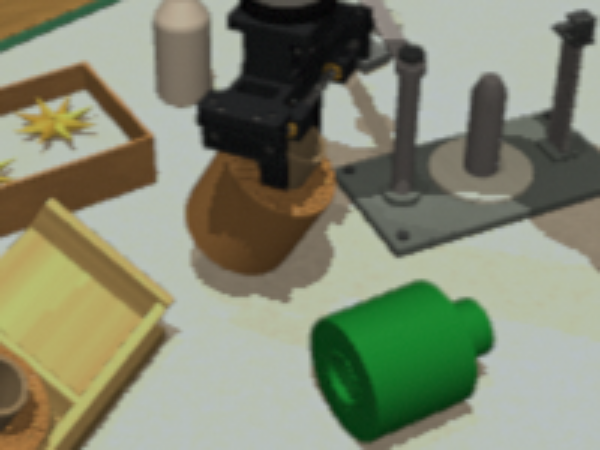

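The roll leans at (260,220), clear of everything. Continue down until it touches, with a lighter grip so it can turn flat.

```bash
python3 -m creep '[[-1,[0,0,0.04],0],[-1,[0,0,0.04],0],[-1,[0,0,0.02],0],[-1,[0,0,0],0]]' 40
python3 -m creep '[[-1,[0,0,0.02],0],[-1,[0,0,0.02],0],[-1,[0,0,0.02],0],[-1,[0,0,0],0]]' 12
```

```text
time_s: 6.52
position: [0.497, 0.0647, 0.1051]
orientation: [[0.925, 0.379, -0.029], [0.379, -0.925, -0.009], [-0.03, -0.003, -1.0]]
contact_force: [0.3, -0.4, -3.3]
opening: 0.0476
time_s: 6.85
position: [0.5148, 0.0724, 0.1025]
orientation: [[0.925, 0.38, 0.008], [0.38, -0.925, 0.002], [0.008, 0.001, -1.0]]
contact_force: [-0.6, -0.6, -4.0]
opening: 0.048
```

```bash
python3 -m creep '[[-1,[0,0,0.02],0],[-1,[0,0,0.02],0],[-1,[0,0,0],0]]' 12
python3 - <<'E'
from h import *
go(.50,.06,.1,21.5)
s=arm.get_image("side");
cv2.imwrite("pics/v4.png",cv2.resize(s[150:300,180:380,::-1],(600,450)))
E
```

```text
time_s: 7.1
position: [0.5265, 0.0771, 0.0997]
orientation: [[0.924, 0.381, 0.032], [0.381, -0.925, 0.009], [0.033, 0.004, -0.999]]
contact_force: [-0.9, -0.6, -4.1]
opening: 0.0486
t 7.1 pos [0.5265 0.0771 0.0997] F [-0.8995 -0.6209 -4.0932] open 0.04864254890980781 yaw 22.387004071943633 tilt 1.9314122595332186
units [-0.1239  0.0228 -0.0054] rows 0.7881059629606356 per row [-0.1239  0.0228 -0.0054]
roll units 0.12900951278344194
```

View pics/v4.png

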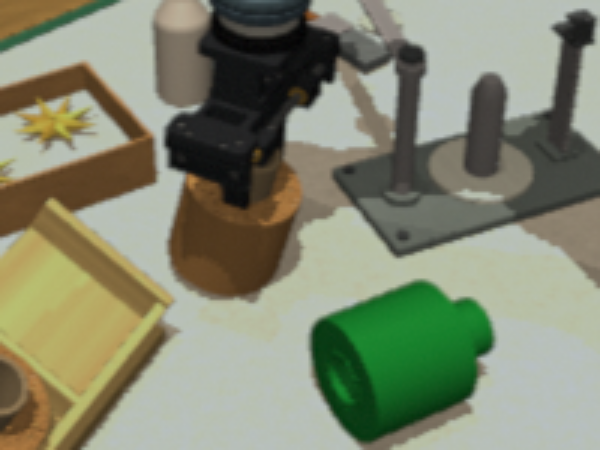

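Nearly upright now. Release so it settles flat, then regrasp.

```bash
python3 -m creep '[[1,[0,0,-0.01],0],[1,[0,0,0],0],[1,[0,0,0],0],[1,[0,0,0],0],[1,[0,0,0],0],[1,[0,0,0],0]]' 12
python3 -m creep '[[1,[0,0,-0.1],0],[1,[0,0,-0.15],0],[1,[0,0,-0.15],0],[1,[0,0,-0.1],0],[1,[0,0,-0.05],0],[1,[0,0,0],0]]'
python3 - <<'E'
from h import *
im=arm.get_image("wrist");cv2.imwrite("pics/w5.png",im[:,:,::-1]);go(.5265,.0771,.22)
s=arm.get_image("side");cv2.imwrite("pics/s5.png",s[:,:,::-1])
cv2.imwrite("pics/v5.png",np.hstack([cv2.resize(im[:,:,::-1],(400,300)),cv2.resize(s[150:300,180:380,::-1],(400,300))]))
m=arm.camera_model("wrist");np.savez("w5.npz",E=m["extrinsics"],K=m["mtx"])
E
```

```text
time_s: 7.65
position: [0.5236, 0.075, 0.1008]
orientation: [[0.925, 0.38, 0.027], [0.38, -0.925, 0.007], [0.027, 0.004, -1.0]]
contact_force: [-0.2, -0.0, 0.2]
opening: 0.0861
time_s: 8.15
position: [0.5172, 0.0735, 0.2417]
orientation: [[0.925, 0.38, 0.019], [0.38, -0.925, 0.006], [0.02, 0.002, -1.0]]
contact_force: [0.2, 0.2, -0.4]
opening: 0.0882
t 8.2 pos [0.5167 0.0734 0.2405] F [0.0355 0.0971 0.2552] open 0.08804812172521637 yaw 22.337703805360693 tilt 1.060418798661161
units [0.0403 0.001  0.0826] rows 0.5744873420787604 per row [0.0403 0.001  0.0826]
```

View pics/v5.png

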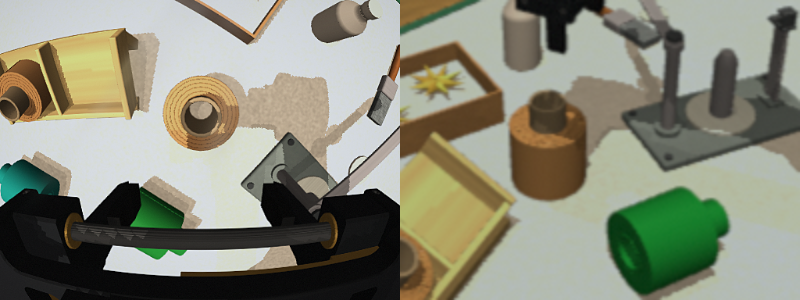

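It stands flat and upright, rim at wrist (260,145) and side (254,199).

```bash
cat >> h.py <<'E'
def wplane(p,z,m=None):
    m=m or arm.camera_model("wrist");E=np.array(m["extrinsics"]);K=np.array(m["mtx"])
    d=(np.array(p)-K[:2,2])/K[0,0];r=np.linalg.norm(d);v=E[:3,:3].T@np.r_[d/r*np.sin(r),np.cos(r)];c=-E[:3,:3].T@E[:3,3];return c+v*(z-c[2])/v[2]
def wproj(X):
    m=arm.camera_model("wrist");E=np.array(m["extrinsics"]);K=np.array(m["mtx"])
    c=E[:3,:3]@X+E[:3,3];t=np.arctan2(np.hypot(c[0],c[1]),c[2]);return K[:2,2]+K[0,0]*t*c[:2]/np.hypot(c[0],c[1])
E
python3 - <<'E'
from h import *
w=np.load("w5.npz");m=dict(extrinsics=w["E"],mtx=w["K"])
im=cv2.imread("pics/w5.png");hsv=cv2.cvtColor(im,cv2.COLOR_BGR2HSV)
k=cv2.inRange(hsv,(5,95,60),(20,255,255));k[:, :200]=0;k[:,320:]=0;k[:90]=0;k[205:]=0
c=max(cv2.findContours(k,0,2)[0],key=cv2.contourArea);e=cv2.fitEllipse(cv2.convexHull(c));print(e)
# paper rim circle at z=.09: fit circle to hull points
g=im.copy();cv2.ellipse(g,e,(255,0,0),1);cv2.imwrite("pics/g5.png",g)
P=np.array([wplane(p[0].astype(float),.09,m) for p in cv2.convexHull(c)])[:,:2]
A=np.c_[2*P,np.ones(len(P))];x=np.linalg.lstsq(A,(P**2).sum(1),rcond=None)[0];print("paper",x[:2],np.sqrt(x[2]+x[:2]@x[:2]))
print("rim",wplane((259.8,144.6),.125,m),plane("side",(254,199.5),.125))
E
```

```text
((256.9634704589844, 144.43331909179688), (95.62570190429688, 96.76943969726562), 77.15819549560547)
paper [0.552  0.0887] 0.04876389908988988
rim [0.5574 0.0882 0.125 ] [0.5546 0.0846 0.125 ]
```

```bash
python3 -m creep '[[1,[0,0,0],-1],[1,[0,0,0],-1],[1,[0,0,0],-1],[1,[0,0,0],-1],[1,[0,0,0],-1],[1,[0,0,0],-1],[1,[0,0,0],-1],[1,[0,0,0],0]]'
python3 -c "
from h import *
go(.554,.088,.16,72.5)"
```

```text
time_s: 8.92
position: [0.5073, 0.0716, 0.2239]
orientation: [[0.301, 0.954, -0.009], [0.954, -0.301, 0.003], [0.0, -0.01, -1.0]]
contact_force: [-0.7, -0.4, 0.7]
opening: 0.0878
t 8.9167 pos [0.5073 0.0716 0.2239] F [-0.6662 -0.3694  0.7299] open 0.08779721063042521 yaw 72.49946152135473 tilt 0.5473896837143406
units [0.1188 0.1609 0.254 ] rows 2.020408447619511 per row [0.0396 0.0536 0.0847]
roll units -7.831854426469202e-05
```

Yaw is exactly right. Move over the roll and partly down.

```bash
python3 -m creep '[[1,[0.06,0.08,0],0],[1,[0.05,0.07,0.08],0],[1,[0.01,0.01,0.1],0],[1,[0,0,0.04],0],[1,[0,0,0],0],[1,[0,0,0],0]]'
python3 -c "
from h import *
go(.554,.088,.095,72.5)"
```

```text
time_s: 9.42
position: [0.5504, 0.0873, 0.1587]
orientation: [[0.319, 0.948, -0.022], [0.948, -0.319, 0.001], [-0.006, -0.021, -1.0]]
contact_force: [-0.6, 0.4, -0.9]
opening: 0.0884
t 9.4167 pos [0.5504 0.0873 0.1587] F [-0.6053  0.4205 -0.8554] open 0.0883591920963821 yaw 71.41218561319346 tilt 1.2505995597608899
units [0.0085 0.0182 0.2546] rows 1.5960268886034936 per row [0.0043 0.0091 0.1273]
roll units -0.15821618916947816
```

```bash
python3 -m creep '[[1,[0.01,0.015,0.08],-0.15],[1,[0,0,0.08],0],[1,[0,0,0.05],0],[1,[0,0,0.02],0],[1,[0,0,0],0]]'
python3 -c "
from h import *
go(.554,.088,.095,72.5)"
```

```text
time_s: 9.83
position: [0.5538, 0.0879, 0.1029]
orientation: [[0.306, 0.952, -0.018], [0.952, -0.306, 0.001], [-0.005, -0.018, -1.0]]
contact_force: [-0.0, 0.1, 0.5]
opening: 0.088
t 9.8333 pos [0.5538 0.0879 0.1029] F [-0.0248  0.0579  0.4911] open 0.08800377222567998 yaw 72.16639891608345 tilt 1.0503000678404173
units [0.0006 0.0013 0.0316] rows 0.19750848822229844 per row [0.0006 0.0013 0.0316]
roll units -0.04852031085471424
```

```bash
python3 -m creep '[[1,[0,0,0.025],0],[-1,[0,0,0.01],0],[-1,[0,0,0],0],[-1,[0,0,0],0],[-1,[0,0,0],0],[-1,[0,0,0],0],[-1,[0,0,0],0],[-1,[0,0,0],0]]' 20
python3 -m creep '[[-1,[0,0,0],0],[-1,[0,0,0],0],[-1,[0,0,0],0]]' 50
python3 -c "
from h import *
go(.554,.088,.095,72.5)"
```

```text
time_s: 10.5
position: [0.5554, 0.0884, 0.0975]
orientation: [[0.308, 0.951, -0.013], [0.952, -0.308, 0.001], [-0.003, -0.013, -1.0]]
contact_force: [-0.8, -0.2, -2.2]
opening: 0.0465
time_s: 10.75
position: [0.5554, 0.0884, 0.0975]
orientation: [[0.307, 0.952, -0.013], [0.952, -0.307, 0.001], [-0.003, -0.013, -1.0]]
contact_force: [-0.6, -0.2, -0.2]
opening: 0.0464
t 10.75 pos [0.5554 0.0884 0.0975] F [-0.5673 -0.1884 -0.2106] open 0.04637972679319247 yaw 72.09980438901223 tilt 0.7589292845033998
units [-0.0032 -0.0046  0.01  ] rows 0.0715801969527238 per row [-0.0032 -0.0046  0.01  ]
roll units -0.05820609219805799
```

```bash
python3 -m creep '[[-1,[0,0,-0.04],0],[-1,[0,0,-0.08],0],[-1,[0,0,-0.12],0],[-1,[0,0,-0.14],0],[-1,[0,0,-0.14],0],[-1,[0,0,-0.14],0],[-1,[0,0,-0.1],0],[-1,[0,0,-0.05],0]]' 50
python3 -m creep '[[-1,[0,0,0],0]]'
python3 -c "
from h import *
go(.477,-.168,.31,72.5)"
```

```text
time_s: 11.42
position: [0.5526, 0.0865, 0.3059]
orientation: [[0.306, 0.952, -0.03], [0.952, -0.306, -0.001], [-0.01, -0.028, -1.0]]
contact_force: [1.2, -0.2, -3.7]
opening: 0.046
time_s: 11.5
position: [0.5539, 0.087, 0.3095]
orientation: [[0.306, 0.952, -0.024], [0.952, -0.306, -0.001], [-0.008, -0.023, -1.0]]
contact_force: [0.8, 0.1, -4.1]
opening: 0.0464
t 11.5 pos [0.5539 0.087  0.3095] F [ 0.8391  0.0947 -4.1175] open 0.04644083350357807 yaw 72.2051161125194 tilt 1.3863518205678513
units [-1.065   0.0191  0.0061] rows 6.657563129447705 per row [-0.1521  0.0027  0.0009]
roll units -0.04288912289680906
```

```bash
python3 -m creep '[[-1,[-0.06,0,0],0],[-1,[-0.1,0.005,0],0],[-1,[-0.13,0.005,0],-0.05],[-1,[-0.14,0.005,0],0],[-1,[-0.14,0.005,0],0],[-1,[-0.14,0,0],0],[-1,[-0.12,0,0],0],[-1,[-0.08,0,0],0]]' 50
python3 -m creep '[[-1,[-0.03,0,0],0],[-1,[0,0,0],0],[-1,[0,0,0],0]]'
python3 -c "
from h import *
go(.477,-.168,.31,72.5)"
```

```text
time_s: 12.17
position: [0.4836, -0.1326, 0.3048]
orientation: [[0.285, 0.958, -0.033], [0.958, -0.285, 0.005], [-0.004, -0.033, -0.999]]
contact_force: [0.9, 0.8, -3.9]
opening: 0.0463
time_s: 12.42
position: [0.4775, -0.1447, 0.302]
orientation: [[0.294, 0.955, -0.039], [0.956, -0.294, 0.005], [-0.006, -0.038, -0.999]]
contact_force: [-0.4, -0.1, -3.5]
opening: 0.0461
t 12.4167 pos [ 0.4775 -0.1447  0.302 ] F [-0.3514 -0.0507 -3.4614] open 0.046066244137231996 yaw 72.91389522095741 tilt 2.231865872143191
units [-0.0898  0.0242 -0.0325] rows 0.615717134669486 per row [-0.0898  0.0242 -0.0325]
roll units 0.060198619699800934
```

```bash
python3 -m creep '[[-1,[-0.07,0.03,0],0],[-1,[-0.03,0.01,0.02],0],[-1,[0,0,0],0],[-1,[0,0,0],0]]'
python3 - <<'E'
from h import *
go(.48,-.168,.26,72.5)
im=arm.get_image("wrist");s=arm.get_image("side");t=arm.get_image("top")
for n,i in(("w6",im),("s6",s),("t6",t)):cv2.imwrite(f"pics/{n}.png",i[:,:,::-1])
cv2.imwrite("pics/v6.png",np.hstack([cv2.resize(im[:,:,::-1],(400,300)),cv2.resize(s[60:240,230:470,::-1],(400,300))]))
print(np.array(arm.state()["orientation"]))
E
```

```text
time_s: 12.75
position: [0.4813, -0.1645, 0.2952]
orientation: [[0.285, 0.958, -0.039], [0.959, -0.284, 0.009], [-0.002, -0.04, -0.999]]
contact_force: [-0.0, 1.1, -2.5]
opening: 0.0465
t 12.75 pos [ 0.4813 -0.1645  0.2952] F [-0.0209  1.0723 -2.4888] open 0.04651472348801043 yaw 73.4635139789257 tilt 2.305091755807577
units [-0.0146  0.0045  0.1408] rows 0.8849613357623891 per row [-0.0146  0.0045  0.1408]
roll units 0.14013742767703952
[[ 0.2842  0.958  -0.039 ]
 [ 0.9588 -0.2841  0.009 ]
 [-0.0025 -0.0399 -0.9992]]
```

View pics/v6.png

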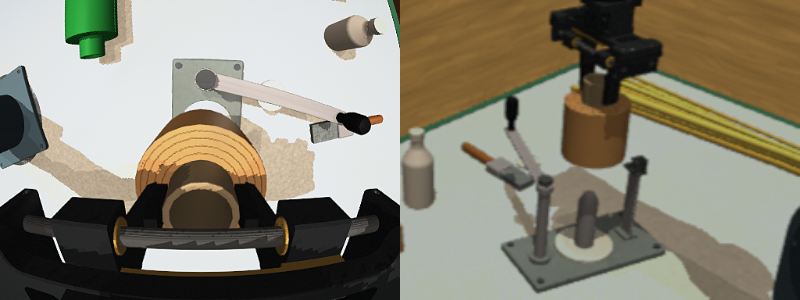

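Run:
```python
from h import *
s=arm.state();R=np.array(s["orientation"]);p=np.array(s["position"]);tz=R[:,2]
B=p+.0975*tz;Tp=p+.0075*tz  # bottom, paper top centre if centred
pr=lambda n,X:(lambda q:q[:2]/q[2])(P(n)@np.r_[X,1])
print("bottom if centred",B)
def mask(f): 
    h=cv2.cvtColor(cv2.imread(f),cv2.COLOR_BGR2HSV);return cv2.inRange(h,(5,95,50),(20,255,255))
k=mask("pics/s6.png")
for r in (125,130,135,140,145,150):
    c=[x for x in np.where(k[r])[0] if 310<x<385];print("side row",r,min(c),max(c),(min(c)+max(c))/2,end="; ")
print("\npred axis",pr("side",Tp),pr("side",B),pr("side",(B+Tp)/2))
k=mask("pics/w6.png");k[:,:165]=0;k[:,350:]=0;k[260:]=0;k[:150]=0
c=max(cv2.findContours(k,0,2)[0],key=cv2.contourArea);c=c[:,0]
print("wrist hull",c[:,0].min(),c[:,0].max(),"widest rows",c[c[:,0].argmin()],c[c[:,0].argmax()],"pred centre",wproj(Tp),wproj(B),
 "pred sides",wproj(Tp+.05*R[:,1]),wproj(Tp-.05*R[:,1]),"pred far",wproj(Tp+.05*R[:,0]),wproj(B+.05*R[:,0]))
col=k[:,256];print("topmost brown col 250-262",[int(np.where(k[:,x])[0].min()) for x in (250,256,262)])
```

```text
bottom if centred [ 0.4774 -0.1637  0.1981]
side row 125 329 367 348.0; side row 130 329 378 353.5; side row 135 328 365 346.5; side row 140 328 365 346.5; side row 145 328 364 346.0; side row 150 328 364 346.0; 
pred axis [347.896  120.4505] [345.1986 152.1328] [346.5196 136.6167]
wrist hull 173 340 widest rows [173 226] [340 244] pred centre [258.2728 244.3471] [257.8162 197.2076] pred sides [342.529  242.9892] [173.8025 243.0834] pred far [258.4011 158.1725] [257.8544 139.1039]
topmost brown col 250-262 [150, 150, 150]
```

Roll's measured axis (side 346 px, wrist sides 173–340) matches the prediction to about 1 mm. It is centred in the jaws. Lower to just above the spindle.

```bash
python3 -m creep '[[-1,[-0.02,0,0.05],0.1],[-1,[-0.01,0,0.08],0],[-1,[0,0,0.07],0],[-1,[0,0,0.04],0],[-1,[0,0,0],0],[-1,[0,0,0],0]]'
python3 - <<'E'
from h import *
s=arm.state();R=np.array(s["orientation"]);p=np.array(s["position"]);print("bottom",p+.0975*R[:,2],R[:,2])
go(.477-.0975*R[0,2],-.168-.0975*R[1,2],.235,72.5)
E
```

```text
time_s: 13.4
position: [0.479, -0.1672, 0.2357]
orientation: [[0.291, 0.956, -0.034], [0.957, -0.291, 0.009], [-0.002, -0.035, -0.999]]
contact_force: [-0.1, -0.5, -3.7]
opening: 0.0462
bottom [ 0.4757 -0.1663  0.1382] [-0.0343  0.0087 -0.9994]
t 13.4 pos [ 0.479  -0.1672  0.2357] F [-0.1047 -0.4803 -3.7015] open 0.04619591723438796 yaw 73.09990372959227 tilt 2.0257163720118294
units [-0.0049  0.0071  0.0024] rows 0.056021883614230036 per row [-0.0049  0.0071  0.0024]
roll units 0.08725246063648884
```

```bash
python3 -m creep '[[-1,[-0.005,0.007,0.03],0],[-1,[0,0,0.03],0],[-1,[0,0,0.03],0],[-1,[0,0,0.03],0],[-1,[0,0,0],0]]'
python3 - <<'E'
from h import *
s=arm.state();R=np.array(s["orientation"]);p=np.array(s["position"]);print("bottom",p+.0975*R[:,2],R[:,2])
go(.477-.0975*R[0,2],-.168-.0975*R[1,2],.1175,72.5)
E
```

```text
time_s: 13.82
position: [0.4816, -0.1687, 0.2055]
orientation: [[0.29, 0.957, -0.029], [0.957, -0.29, 0.007], [-0.002, -0.03, -1.0]]
contact_force: [-1.3, 0.7, -3.7]
opening: 0.0466
bottom [ 0.4787 -0.168   0.1081] [-0.0295  0.0072 -0.9995]
t 13.8167 pos [ 0.4816 -0.1687  0.2055] F [-1.3345  0.6696 -3.6999] open 0.04660751918155719 yaw 73.13036568398148 tilt 1.7392415562865544
units [-0.0015  0.0042  0.3522] rows 2.2014752678743728 per row [-0.0005  0.0014  0.1174]
roll units 0.091682972308856
```

It's over the taper with no contact force. Continue down.

```bash
python3 -m creep '[[-1,[0,0,0.03],0],[-1,[0,0,0.03],0],[-1,[0,0,0.03],0],[-1,[0,0,0.03],0],[-1,[0,0,0],0]]'
python3 - <<'E'
from h import *
s=arm.state();R=np.array(s["orientation"]);p=np.array(s["position"]);print("bottom",p+.0975*R[:,2],R[:,2])
go(.477-.0975*R[0,2],-.168-.0975*R[1,2],.1175,72.5)
E
```

```text
time_s: 14.23
position: [0.4806, -0.1685, 0.1723]
orientation: [[0.29, 0.956, -0.03], [0.957, -0.29, 0.007], [-0.002, -0.03, -1.0]]
contact_force: [-0.9, 0.8, -3.7]
opening: 0.0468
bottom [ 0.4778 -0.1678  0.0748] [-0.0295  0.0073 -0.9995]
t 14.2333 pos [ 0.4806 -0.1685  0.1723] F [-0.9362  0.7928 -3.6598] open 0.04676843658654143 yaw 73.11494814097314 tilt 1.7409321066045111
units [-0.0011  0.004   0.2191] rows 1.3694879155237454 per row [-0.0006  0.002   0.1095]
roll units 0.08944058157499546
```

```bash
python3 -m creep '[[-1,[0,0,0.03],0],[-1,[0,0,0.03],0],[-1,[0,0,0.03],0],[-1,[0,0,0.03],0],[-1,[0,0,0],0]]'
python3 - <<'E'
from h import *
s=arm.state();R=np.array(s["orientation"]);p=np.array(s["position"]);print("bottom",p+.0975*R[:,2],R[:,2])
go(.477-.0975*R[0,2],-.168-.0975*R[1,2],.1175,72.5)
E
```

```text
time_s: 14.65
position: [0.4797, -0.1684, 0.1389]
orientation: [[0.291, 0.956, -0.029], [0.957, -0.291, 0.007], [-0.002, -0.03, -1.0]]
contact_force: [-0.6, 0.4, -3.8]
opening: 0.0464
bottom [ 0.4769 -0.1677  0.0415] [-0.0295  0.0074 -0.9995]
t 14.65 pos [ 0.4797 -0.1684  0.1389] F [-0.6003  0.3821 -3.8181] open 0.046363762482854246 yaw 73.10539127610105 tilt 1.7403340793235247
units [-0.0011  0.0035  0.0857] rows 0.5358362574290627 per row [-0.0011  0.0035  0.0857]
roll units 0.08805059192344238
```

Very clean. The last 21 mm, slowly.

```bash
python3 -m creep '[[-1,[0,0,0.02],0],[-1,[0,0,0.02],0],[-1,[0,0,0.02],0],[-1,[0,0,0],0]]' 
python3 -m creep '[[-1,[0,0,0.01],0],[-1,[0,0,0.01],0],[-1,[0,0,0.01],0]]'
```

```text
time_s: 14.98
position: [0.4795, -0.1682, 0.1223]
orientation: [[0.291, 0.956, -0.029], [0.957, -0.29, 0.007], [-0.001, -0.03, -1.0]]
contact_force: [-0.5, 0.7, -3.4]
opening: 0.0463
time_s: 15.23
position: [0.4795, -0.1681, 0.1177]
orientation: [[0.291, 0.956, -0.03], [0.957, -0.291, 0.006], [-0.003, -0.031, -1.0]]
contact_force: [-16.9, 3.7, 49.0]
opening: 0.0464
```

Contact at the expected height: TCP z is 0.1177 m against 0.1175 predicted. Ease off and release.

```bash
python3 -m creep '[[-1,[0,0,-0.004],0],[-1,[0,0,0],0]]' 20
python3 -m creep '[[0.6,[0,0,0],0],[1,[0,0,0],0],[1,[0,0,0],0],[1,[0,0,0],0],[1,[0,0,0],0],[1,[0,0,0],0]]' 
python3 -m creep '[[1,[0,0,-0.08],0],[1,[0,0,-0.15],0],[1,[0,0,-0.15],0],[1,[0,0,-0.15],0],[1,[0,0,-0.1],0],[1,[0,0,-0.03],0],[1,[0,0,0],0]]'
python3 - <<'E'
from h import *
go(.66,-.17,.26)
s=arm.get_image("side");t=arm.get_image("top");im=arm.get_image("wrist")
for n,i in(("w7",im),("s7",s),("t7",t)):cv2.imwrite(f"pics/{n}.png",i[:,:,::-1])
cv2.imwrite("pics/v7.png",np.hstack([cv2.resize(im[:,:,::-1],(400,300)),cv2.resize(s[90:240,260:460,::-1],(400,300))]))
E
```

```text
time_s: 15.4
position: [0.4804, -0.1681, 0.1202]
orientation: [[0.29, 0.956, -0.029], [0.957, -0.29, 0.005], [-0.004, -0.029, -1.0]]
contact_force: [-0.1, -0.2, -3.3]
opening: 0.0468
time_s: 15.9
position: [0.4821, -0.1686, 0.1208]
orientation: [[0.291, 0.957, -0.025], [0.957, -0.291, 0.004], [-0.004, -0.025, -1.0]]
contact_force: [-0.1, -0.1, -1.3]
opening: 0.0846
time_s: 16.48
position: [0.4852, -0.1686, 0.2914]
orientation: [[0.29, 0.957, -0.029], [0.957, -0.29, 0.006], [-0.003, -0.03, -1.0]]
contact_force: [0.4, 0.6, -0.8]
opening: 0.0881
t 16.4833 pos [ 0.4852 -0.1686  0.2914] F [ 0.3823  0.6058 -0.8218] open 0.08814232798934654 yaw 73.1531117153561 tilt 1.7235337136597166
units [0.1975 0.6743 0.1051] rows 4.440472728175158 per row [0.0395 0.1349 0.021 ]
```

View pics/v7.png

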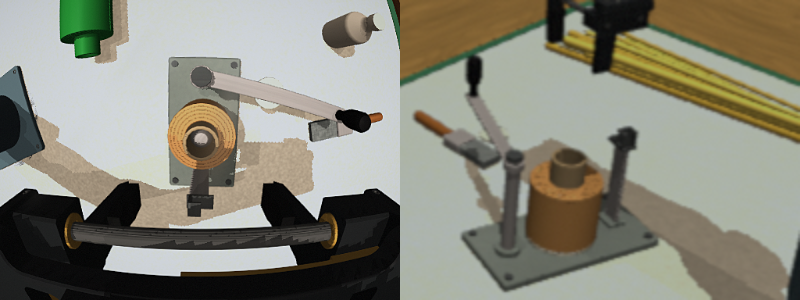

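Roll sits on the disc with its core over the spindle; knob top is at wrist ~(450,153). Check the seating height and find the knob.

Run:
```python
from h import *
pr=lambda n,X:(lambda q:q[:2]/q[2])(P(n)@np.r_[X,1])
print("expected rim side",pr("side",(.477,-.168,.145)),"seen (345,168.5)"," expected wrist",wproj(np.array([.477,-.168,.145])),"seen (257,179)")
im=cv2.imread("pics/w7.png");k=(im.max(2)<45).astype(np.uint8);k[:,:415]=0;k[:,485:]=0;k[:125]=0;k[175:]=0
c=max(cv2.findContours(k,0,2)[0],key=cv2.contourArea);x,y,w,h=cv2.boundingRect(c);print("knob box",x,y,w,h)
print(wproj(np.array([.664,-.1717,.2])),wproj(np.array([.664,-.1717,.219])),wproj(np.array([.664,-.1717,.165])))
X=wplane((x+w/2,y+h/2),.19);print("knob wrist",X)
for f in("s7","t7"):
    im=cv2.imread(f"pics/{f}.png");k=(im.max(2)<50).astype(np.uint8);b=np.zeros_like(k)
    if f=="s7": b[112:140,288:306]=1
    else: b[125:150,335:358]=1
    q=np.argwhere(k*b);print(f,q.min(0),q.max(0),q.mean(0))
```

```text
expected rim side [344.3703 168.7634] seen (345,168.5)  expected wrist [256.635  184.7526] seen (257,179)
knob box 429 140 46 30
[453.387  150.3381] [465.1515 154.1254] [434.6304 144.5541]
knob wrist [ 0.6682 -0.179   0.19  ]
s7 [118 294] [137 300] [126.3725 296.549 ]
t7 [132 340] [140 349] [136.4035 344.4561]
```

```bash
python3 -m creep '[[1,[0.03,0.1,0],0],[1,[0.04,0.14,0],0],[1,[0.04,0.14,0],0],[1,[0.04,0.14,0],0],[1,[0.03,0.1,0.04],0],[1,[0.01,0.05,0.04],0],[1,[0,0,0],0],[1,[0,0,0],0]]'
python3 - <<'E'
from h import *
go(.665,-.174,.187,72.5)
s=arm.get_image("side");im=arm.get_image("wrist")
for n,i in(("w8",im),("s8",s)):cv2.imwrite(f"pics/{n}.png",i[:,:,::-1])
cv2.imwrite("pics/v8.png",np.hstack([cv2.resize(im[:,:,::-1],(400,300)),cv2.resize(s[60:210,220:420,::-1],(400,300))]))
E
```

```text
time_s: 17.3
position: [0.6536, -0.1704, 0.2389]
orientation: [[0.29, 0.955, -0.065], [0.957, -0.29, 0.012], [-0.007, -0.066, -0.998]]
contact_force: [-0.4, -0.8, 0.6]
opening: 0.0877
t 17.3 pos [ 0.6536 -0.1704  0.2389] F [-0.3707 -0.767   0.5728] open 0.08770861138149633 yaw 73.11251513862419 tilt 3.7840797348562365
units [0.0007 0.0613 0.204 ] rows 1.3313476115798557 per row [0.0004 0.0306 0.102 ]
roll units 0.08908671572751178
```

View pics/v8.png

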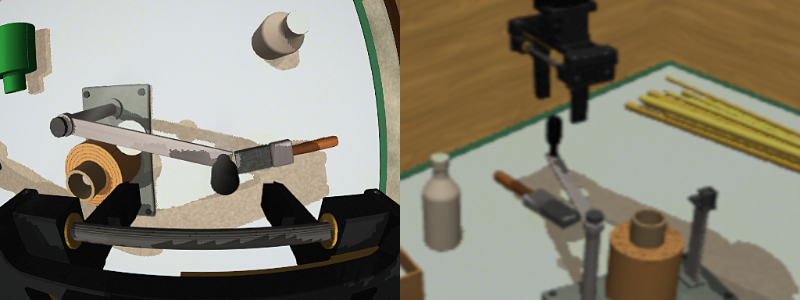

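The knob is between and just ahead of the fingers, at wrist view (225,178), which is full-frame (288,228).

Run:
```python
from h import *
s=arm.state();R=np.array(s["orientation"]);p=np.array(s["position"])
X=wplane((288,225),.205);print(X,"offset tool",R.T@(X-p))
X=wplane((288,235),.215);print(X,"offset tool",R.T@(X-p))
```

```text
[ 0.6698 -0.1752  0.205 ] offset tool [0.001  0.0197 0.0337]
[ 0.6689 -0.1776  0.215 ] offset tool [-0.0017  0.0188  0.0237]
```

```bash
python3 -m creep '[[1,[0,0.06,0],0],[1,[0,0.02,0.04],0],[1,[0,0,0.07],0],[1,[0,0,0.06],0],[1,[0,0,0.02],0],[1,[0,0,0],0]]' 
python3 -c "
from h import *
go(.668,-.175,.187,72.5)"
```

```text
time_s: 17.9
position: [0.6653, -0.1782, 0.192]
orientation: [[0.293, 0.954, -0.063], [0.956, -0.293, 0.009], [-0.01, -0.063, -0.998]]
contact_force: [-0.3, -0.6, 0.5]
opening: 0.0884
t 17.9 pos [ 0.6653 -0.1782  0.192 ] F [-0.2526 -0.6159  0.5407] open 0.08840960572400455 yaw 72.94860181949358 tilt 3.6404308424734104
units [0.0157 0.0078 0.0192] rows 0.16274520720069277 per row [0.0157 0.0078 0.0192]
roll units 0.06524648983833314
```

```bash
python3 -m creep '[[0,[0.015,0.01,0.01],0],[-1,[0,0,0],0],[-1,[0,0,0],0],[-1,[0,0,0],0],[-1,[0,0,0],0],[-1,[0,0,0],0],[-1,[0,0,0],0],[-1,[0,0,0],0]]' 8
python3 -m creep '[[-1,[0,0,0],0],[-1,[0,0,0],0],[-1,[0,0,0],0],[-1,[0,0,0],0]]' 8
cat >> h.py <<'E'
def arc(qs):
    s=arm.state();R=np.array(s["orientation"]);p=np.array(s["position"]);C=np.array([.477,-.168])+.085*np.array([.30,.953])
    v=p[:2]-C;q=np.degrees(np.arctan2(v[1],v[0]))+360-252.5;print("q",q%360,"r",np.linalg.norm(v),"pos",p,"F",np.array(s["contact_force"]),"open",s["opening"],"tz",R[:,2])
    prev=p
    for a in qs:
        t=np.radians(252.5+a);T=np.r_[C+.188*np.array([np.cos(t),np.sin(t)]),.187];print(a,(R.T@(T-prev))/.25);prev=T
E
python3 -c "
from h import *
arc([70,60,50,40,30,20,10,0])"
```

```text
time_s: 18.57
position: [0.6697, -0.1755, 0.1933]
orientation: [[0.294, 0.954, -0.058], [0.956, -0.294, 0.008], [-0.01, -0.058, -0.998]]
contact_force: [-0.2, 0.2, -0.8]
opening: 0.0369
time_s: 18.9
position: [0.6697, -0.1755, 0.1935]
orientation: [[0.294, 0.954, -0.058], [0.956, -0.294, 0.008], [-0.01, -0.058, -0.998]]
contact_force: [-0.5, -0.4, 0.3]
opening: 0.0243
q 79.60022271479818 r 0.18916912989583434 pos [ 0.6697 -0.1755  0.1935] F [-0.4831 -0.421   0.2672] open 0.024328429005272614 tz [-0.058   0.0076 -0.9983]
70 [-0.1201 -0.0368  0.0292]
60 [-0.1184 -0.0561  0.0044]
50 [-0.1068 -0.0758  0.0054]
40 [-0.092  -0.0931  0.0063]
30 [-0.0744 -0.1077  0.007 ]
20 [-0.0546 -0.119   0.0074]
10 [-0.033  -0.1266  0.0076]
0 [-0.0105 -0.1304  0.0076]
```

Knob gripped (24.3 mm; radius 0.189, q 1.39 all agree). Swing.

```bash
python3 -m creep '[[-1,[-0.05,-0.015,0.01],0],[-1,[-0.07,-0.025,0.005],0],[-1,[-0.08,-0.035,0.003],0],[-1,[-0.08,-0.04,0.003],0],[-1,[-0.02,-0.01,0],0]]' 8
python3 -c "
from h import *
arc([50,40,30,20,10,0])"
```

```text
time_s: 19.32
position: [0.621, -0.2359, 0.1926]
orientation: [[0.289, 0.956, -0.047], [0.957, -0.289, 0.011], [-0.003, -0.048, -0.999]]
contact_force: [-1.8, 4.5, -0.2]
opening: 0.0236
q 56.02601449522837 r 0.19027976191944876 pos [ 0.621  -0.2359  0.1926] F [-1.8344  4.4603 -0.2125] open 0.02363510302850317 tz [-0.0465  0.0113 -0.9989]
50 [-0.0573 -0.0547  0.0253]
40 [-0.0915 -0.0937  0.0047]
30 [-0.0739 -0.1082  0.0054]
20 [-0.0539 -0.1193  0.0059]
10 [-0.0324 -0.1269  0.0062]
0 [-0.0098 -0.1306  0.0063]
```

```bash
python3 -m creep '[[-1,[-0.05,-0.05,0.01],0],[-1,[-0.06,-0.06,0.005],0],[-1,[-0.06,-0.07,0.003],0],[-1,[-0.05,-0.07,0.003],0],[-1,[-0.01,-0.02,0],0]]' 8
python3 -c "
from h import *
arc([20,10,0])"
```

```text
time_s: 19.73
position: [0.5405, -0.2779, 0.1922]
orientation: [[0.293, 0.955, -0.032], [0.956, -0.293, 0.006], [-0.004, -0.033, -0.999]]
contact_force: [1.2, -0.7, -3.7]
opening: 0.0239
q 28.765328022463223 r 0.19463229244807076 pos [ 0.5405 -0.2779  0.1922] F [ 1.2353 -0.6869 -3.7486] open 0.023855405549068325 tz [-0.0323  0.0062 -0.9995]
20 [-0.0232 -0.1169  0.0249]
10 [-0.033  -0.1268  0.0043]
0 [-0.0104 -0.1306  0.0043]
```

```bash
python3 -m creep '[[-1,[-0.005,-0.06,0.01],0],[-1,[-0.01,-0.07,0.003],0],[-1,[-0.015,-0.07,0.003],0],[-1,[-0.01,-0.06,0],0],[-1,[0,-0.01,0],0]]' 8
python3 -c "
from h import *
arc([10,5,0])"
```

```text
time_s: 20.15
position: [0.4718, -0.2778, 0.1921]
orientation: [[0.302, 0.953, -0.022], [0.953, -0.302, -0.007], [-0.013, -0.019, -1.0]]
contact_force: [1.5, -0.5, -5.1]
opening: 0.0239
q 8.365728100863123 r 0.19322711063316864 pos [ 0.4718 -0.2778  0.1921] F [ 1.5215 -0.4915 -5.148 ] open 0.02393946344884125 tz [-0.0218 -0.0071 -0.9997]
10 [0.0244 0.0185 0.0197]
5 [-0.0086 -0.065   0.0013]
0 [-0.0029 -0.0655  0.0013]
```

Final bit: gently, watching the force at the stop.

```bash
python3 -m creep '[[-1,[0.01,-0.03,0.003],0],[-1,[0.005,-0.03,0.003],0],[-1,[0,-0.02,0],0],[-1,[0,0,0],0]]' 8
python3 -c "
from h import *
arc([0])"
```

```text
time_s: 20.48
position: [0.4545, -0.2731, 0.1921]
orientation: [[0.305, 0.952, -0.018], [0.952, -0.305, -0.015], [-0.02, -0.013, -1.0]]
contact_force: [-0.2, -1.8, -2.5]
opening: 0.0234
q 3.0364385134105873 r 0.19220637542042227 pos [ 0.4545 -0.2731  0.1921] F [-0.1745 -1.7508 -2.5449] open 0.023391833050823773 tz [-0.0179 -0.0149 -0.9997]
0 [ 0.016  -0.0405  0.0207]
```

```bash
python3 -m creep '[[-1,[0.005,-0.02,0],0],[-1,[0,-0.02,0],0],[-1,[0,-0.02,0],0]]' 8
python3 -c "
from h import *
arc([0])"
```

```text
time_s: 20.73
position: [0.4444, -0.2697, 0.1927]
orientation: [[0.305, 0.952, -0.01], [0.952, -0.305, -0.019], [-0.021, -0.004, -1.0]]
contact_force: [14.9, -8.8, -12.7]
opening: 0.0252
q 359.8558765158602 r 0.19173582722790158 pos [ 0.4444 -0.2697  0.1927] F [ 14.9367  -8.8064 -12.7047] open 0.025201644280205132 tz [-0.0101 -0.0189 -0.9998]
0 [0.0154 0.002  0.0224]
```

Stop reached (force about 15 N opposing, q ≈ 0). Release and lift away.

```bash
python3 -m creep '[[-1,[0,0,0],0],[-1,[0,0,0],0],[0.3,[0,0,0],0],[0.3,[0,0,0],0],[0.3,[0,0,0],0],[0.3,[0,0,0],0],[0.3,[0,0,0],0]]' 8
python3 -m creep '[[0.3,[0,0,-0.03],0],[0.3,[0,0,-0.08],0],[0.3,[0,0,-0.1],0],[0.3,[0,0,-0.1],0],[0.3,[-0.1,0,-0.05],0],[0.3,[-0.12,0,0],0],[0.3,[-0.12,0,0],0],[0.3,[0,0,0],0]]'
python3 - <<'E'
from h import *
go(.4,-.3,.3)
s=arm.get_image("side");t=arm.get_image("top")
for n,i in(("s9",s),("t9",t)):cv2.imwrite(f"pics/{n}.png",i[:,:,::-1])
cv2.imwrite("pics/v9.png",np.hstack([cv2.resize(t[80:260,100:400,::-1],(400,240)),cv2.resize(s[90:240,230:430,::-1],(400,300))[:240]]))
E
```

```text
time_s: 21.32
position: [0.4463, -0.2667, 0.1927]
orientation: [[0.3, 0.954, -0.008], [0.954, -0.3, -0.016], [-0.018, -0.003, -1.0]]
contact_force: [0.6, 0.0, 0.0]
opening: 0.055
time_s: 21.98
position: [0.4225, -0.3455, 0.2929]
orientation: [[0.291, 0.957, -0.006], [0.956, -0.292, -0.016], [-0.017, -0.002, -1.0]]
contact_force: [-1.1, -1.1, 0.0]
opening: 0.0575
t 21.9833 pos [ 0.4225 -0.3455  0.2929] F [-1.0605 -1.0695  0.0171] open 0.057456157507618864 yaw 73.05238434597378 tilt 0.9880150801370515
units [ 0.1475 -0.1393 -0.0309] rows 1.2824479914235223 per row [ 0.0737 -0.0696 -0.0154]
```

View pics/v9.png

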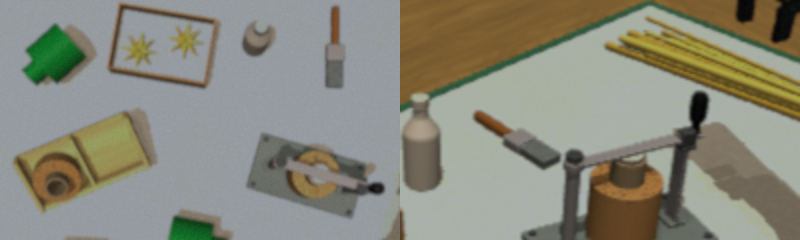

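The keeper lies across the core with its end in the catch, and the other things look unmoved. One numeric check of the keeper angle and roll.

Run:
```python
from h import *
a=cv2.imread("pics/t9.png");b=cv2.imread("pics/s9.png")
def dark(im,x0,x1,y0,y1):
    k=(im.max(2)<45)[y0:y1,x0:x1];q=np.argwhere(k);return np.array([(q[:,1].min()+q[:,1].max())/2+x0,(q[:,0].min()+q[:,0].max())/2+y0]),len(q)
kt,n1=dark(a,374,392,210,230);ks,n2=dark(b,370,390,132,154);print(kt,n1,ks,n2)
X,e=tri(kt,ks);print("knob",X,e)
C=np.array([.477,-.168])+.085*np.array([.30,.953]);v=X[:2]-C;print("q deg",(np.degrees(np.arctan2(v[1],v[0]))+107.5),"r",np.linalg.norm(v))
for n,f,o in(("top","t9","top0"),("side","s9","side0")):
    d=cv2.absdiff(cv2.imread(f"pics/{f}.png"),cv2.imread(f"pics/{o}.png")).max(2)
    B=dict(top=dict(narrow=(128,160,197,235),tray=(182,266,82,146),glue=(283,307,95,122),brush=(345,358,84,120)),side=dict(narrow=(150,198,262,315)))[n]
    for k,(x0,x1,y0,y1) in B.items(): print(n,k,"mean diff",d[y0:y1,x0:x1].mean())
```

```text
[381. 221.] 54 [379. 145.] 109
knob [ 0.4445 -0.2631  0.1952] 0.35477468335183876
q deg -0.7315619445189583 r 0.18544608095504256
top narrow mean diff 4.311677631578948
top tray mean diff 3.4148065476190474
top glue mean diff 3.490740740740741
top brush mean diff 3.641025641025641
side narrow mean diff 5.690251572327044
```

Keeper is closed (about 0°, within measurement error) and nothing else has moved. Handing in.

```bash
python3 -c "
from bench import arm
print(arm.state()['time_s']);print(arm.hand_in())"
```

```text
22.0833
the job is handed in; nothing more can be done
None
```

I loaded the wide roll from the rack's right bay onto the spindle, long core end up, closed the keeper arm in its catch, and handed in at 22.1 s. `hand_in()` reports no verdict.

I gripped the roll by its core and first set it down on the bench so it turned upright. I then regripped it, lowered it onto the spindle and swung the keeper by its knob.

**Roll seating:** Contact came within 0.2 mm of the predicted height. In the side view, the core rim was within 1 px of where a fully seated roll should be. In the wrist view, my by-eye reading of the rim was 6 px off the prediction, and I did not follow that up.

**Gentleness:** The wrist force peaked at 49 N at touchdown. That is under the 80 N limit, but firmer than I wanted. Easing off raised the roll about 2.5 mm before I released it, so it settled that small distance on its own.

**Keeper:** It stopped against the catch at about 15 N. Triangulating the knob afterwards gave -0.7°, which is closed within measurement error.

**Other things:** The image areas around the narrow roll, tray, glue and brush differ from the start only by about noise level. The arm was clear of everything at hand-in.

**Tool tilt:** The tool drifted up to 3.8° off vertical during moves (1.7° while lowering the roll). This caused no trouble.

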